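Make up the idler-wheel kit for the belt grinder

ROBOT

A 6-joint arm with a two-finger parallel gripper is mounted at the origin on the work surface. World frame = base frame: x ahead of the robot, y to its left, z up, the work surface at z = 0. Lengths are in m, angles in degrees, forces in N, time in s.
With the tool pointing down it reaches from about 0.25 to 0.725 m from the base axis. Payload 9.7 kg.
Tool frame: the origin (TCP) lies at the very end of the fingers, on their centre line; the grasp point (between the pads) lies 19 mm behind it; z points along the fingers, y is the direction in which the jaws open and shut (so a half turn about z gives the same grasp; the last joint's range is limited). The gripper opens to 85 mm and grips with 20 to 120 N. Pads are 22 mm wide; open, the fingers measure 114 mm over their backs; the gripper's body (76 mm by 85 mm) begins 54 mm behind the grasp point. The pads swing forward as they close: fully open they stand 13 mm farther back than shut.
Start: joints at [0, 4.979, 10.078, 95.1, 0, 90], TCP at [0.55, -0, 0.231] pointing down, gripper open.
Joint ranges: [-179.16, 179.16], [-48.56, 103.87], [-65.8, 70.77], [-126.05, 130.52], [-82.76, 87.17], [-180, 180]. Speed limits (degrees/s): [127.2, 127.2, 147.25, 180, 180, 180].

INTERFACE

Orientations are given as [roll, pitch, yaw] about the fixed x, y, z axes, in that order (R = Rz(yaw) Ry(pitch) Rx(roll)).
In Python, from workcell import bot gives the robot as it stands.
- The arm moves only by the shell command python3 -m pendant 'ROWS' [FORCE]. ROWS is JSON, a list that holds one entry, the list of rows, each a list of 7 numbers: the shift along the tool's x, y, z in cm, then the turn, a rotation vector about the tool's x, y, z in rad, then the opening in per cent of the stroke, from 0 (shut) to 100 (fully open). In form: [[[dx, dy, dz, ax, ay, az, gripper], ...]]. A call has 1 to 5 rows; each row shifts and turns the pose as measured when the row begins, along the tool's axes as they then stand; what a row does not reach is not made up. A row lasts 1/12 s, in which the tool goes at most 41.7 mm and 7.16 degrees, less where a joint would pass 70% of its speed; a pose out of reach is approached as far as the arm can. A call with a gripper value outside its range is refused whole. The fingers move at their own pace and stop on an object; FORCE is the grip in N (left out, the last holds). Time passes only in rows, so rows that do not move let the fingers close. It gives the time, the measured TCP pose, the force and the opening at its end, in the units of the state.
- bot.get_obs(): the state, without advancing time (a new reading comes with each control period).
- bot.camera(name): name is "scene" or "side" or "wrist"; returns the picture (400x640x3 uint8, red, green, blue); there is no depth.
- bot.get_calibration(name): a dict with "intrinsics" (3x3 intrinsics, pixels), "D" ([k1, k2, p1, p2, k3] as OpenCV has them; the pictures are not rectified), "pose" (4x4, takes a point from camera to world coordinates); the wrist camera has in their place "T_tool_cam" (4x4, takes a point from camera to tool coordinates, whose origin is the TCP and whose axes are the flange's). Camera axes: x right, y down, z forward; pixel columns grow to the right and rows downward; lengths in m; the calibration is good to about 2 mm. A picture is of the moment at which its call begins: read the wrist's pose just before it. get_calibration takes no time and is no camera call.
- bot.job_done(): hands the job in, once; it reports no verdict.
Trained networks look in the newest picture that a camera, given by its name, has taken for a name from the list of things; names that differ only in an ending like _2 or _b are one class to them, and where a whole thing is asked for, a point or a joint stands for the part that bears it (a point fixed in the world has none). Each returns a list of dicts, best first, with "confidence" (0 to 1); they miss things now and then, are a little off and sometimes report something else, mostly with a low value. They report only what shows in the picture. A call takes as long as a camera call. They do not tell look-alikes from the thing itself.
- bot.masks_of(camera, thing): "pixels" (400x640 bool, what is visible of it) and "extent" ([left, top, right, bottom] in pixels, round what is visible of it).
- bot.mark_of(camera, thing): "uv" ([column, row] in pixels: a listed point, or the origin of a listed thing).
The state is a dict: "time": time; "q": joint angles; "qd": joint speeds; "joint_efforts": joint torques, N m; "ee_pos": TCP position; "tcp_rot": TCP orientation; "wrist_force": force on the tool from outside, world axes, zero at the start; "torque": the same for the moment, N m; "opening": finger opening in m.
Only numpy, scipy, OpenCV 4.12 (cv2) and the standard library are available. Lean on these libraries where they do the work, as an engineer would, in place of code of your own. Each camera call takes 0.05 s, during which the arm holds its last target. There are 200 camera calls.

TASK

Make up the idler-wheel kit in the plywood caddy: onto the bolt that stands in it thread first the small spacer ring, then the smooth round wheel, then the round split clamp collar, each right down on the one below, and put the star knob into the steel dish in the caddy's other bay. The step pulley, the hexagon nut and the wide thin washer do not belong to the kit: leave them where they lie. Let go of everything at the end.

Things in the scene. Friction and masses are not known exactly. Their poses are not given: they have to be found in the camera images.
- caddy: low open plywood tray, fixed, 262 (its x) x 136 (y) x 32 mm high, walls and floor 9 mm, with a 29 mm high cross wall making two bays 117 mm square, centred at x = -63 and +63 mm. Origin: centre of its underside, on the bench. A like tray full of handle blanks at the other side has no part in the job. The kit parts lie flat on the bench between the trays, each with some 25 mm clear around it.
- bolt: steel bolt standing head down, fixed, in the centre of one bay of the caddy (either one). Origin: centre of the head's underside, on the bay's floor; z up the shank, x and y as the caddy's. Dark hexagon head 24 mm across flats, 10 mm high, on which the first part seats; plain shank 12 mm diameter up to 60 mm, then tapering to 6 mm diameter at its tip at 66 mm.
- dish: round shallow steel parts dish, fixed in the other bay of the caddy: 92 mm outside diameter at the foot, 104 mm at the rim, 14 mm high, wall and floor 3 mm. Origin: centre of its underside, on the bay's floor.
- spacer: small plain bright steel spacer ring: outside diameter 32 mm, bore 16 mm, 8 mm high, 40 g. Lies flat. Origin: centre of its underside; z is the bore's axis.
- wheel: idler wheel, aluminium with a smooth, very slightly crowned rim and a bearing in the middle: diameter 52 mm, 30 mm high as it lies flat, bore 16 mm, 150 g. Origin: centre of its underside; z is the bore's axis.
- collar: split clamp collar of dark steel, round, with a slit on one side: outside diameter 44 mm, bore 16 mm, 14 mm high, 140 g. Lies flat. Origin: centre of its underside; z is the bore's axis; the slit points along x.
- knob: black star knob lying on its head with its short steel stud pointing up: head of six round lobes, 46 mm over any two facing lobes (one pair along x), 18 mm high; boss 20 mm diameter up to 23 mm; stud 8 mm diameter up to 40 mm; 60 g. Origin: centre of the head's flat underside; z along the stud.
- pulley: look-alike of the wheel, to be left: aluminium step pulley with two V-grooves, 66 mm diameter below, 46 mm above, 28 mm high. Origin: centre of its underside.
- nut: look-alike of the collar, to be left: dark steel hexagon nut, 41 mm across flats, 47 mm across corners, bore 24 mm, 16 mm high. Origin: centre of its underside.
- washer: look-alike of the spacer, to be left: wide thin bright steel washer, outside diameter 50 mm, bore 18 mm, 5 mm high. Origin: centre of its underside.
Mind the look-alikes: they are no part of the job. Leave any yellow look-alike of the spacer alone.

How it is judged (in metres and radians):
On the way, in this order (a step that is already met when the one before it is completed fails the run):
1. the spacer is on the bolt, seated on its head (horizontal distance between spacer and bolt below 0.006 m and z of spacer in the frame of bolt between 0.007 and 0.013 m), for 0.2 s.
2. the wheel is on the bolt, seated on the spacer (horizontal distance between wheel and bolt below 0.006 m and z of wheel in the frame of bolt between 0.015 and 0.021 m), for 0.2 s.
3. the collar is on the bolt, seated on the wheel (horizontal distance between collar and bolt below 0.006 m and z of collar in the frame of bolt between 0.045 and 0.051 m), for 0.2 s.
At the end, for the whole second after the job is handed in: Spacer, wheel, collar on the bolt, undersides 10, 18, 48 mm above its origin (3 mm), within 6 mm of its axis; knob within 35 mm of the dish centre and under 30 mm above its origin; all at rest; pulley, nut, washer within 30 mm of where they lay (all of step 1 and all of step 2 and all of step 3 and horizontal distance between knob and dish below 0.035 m and z of knob in the frame of dish between -0.002 and 0.03 m and linear speed of each of spacer, wheel, collar, knob below 0.02 m/s and distance of each of pulley, nut, washer from where it was at the start of the episode below 0.03 m); the robot touches nothing.
It fails at once if the pulley is taken or pushed more than 30 mm (distance of pulley from where it was at the start of the episode above 0.03 m).
It fails at once if the nut is taken or pushed more than 30 mm (distance of nut from where it was at the start of the episode above 0.03 m).
It fails at once if the washer is taken or pushed more than 30 mm (distance of washer from where it was at the start of the episode above 0.03 m).
It also fails if it takes over 104 s, if anything falls off the work surface, if the arm or the gripper's body presses on something with over 40 N, if the wrist force passes 120 N, or if a joint passes its speed limit or range.

## Working session

There is one attempt and no reset: what is moved stays moved. The work goes in short steps, Python scripts to look and compute and a shell command to move; the robot and the scene stay as the last step left them, time stands still between calls to the robot, and variables do not carry over. Pictures are saved under pics/ and viewed, about 12 in all and at most 16, crops included, and the job is handed in when it is done.

```bash
mkdir -p pics; ls; cat > h.py <<'E'
from workcell import bot
import numpy as np, cv2
from scipy.spatial.transform import Rotation as Rn
def cam(name):
    o=bot.get_obs(); c=bot.get_calibration(name)
    K=np.array(c["intrinsics"]);D=np.array(c["D"])
    if name=="wrist":
        T=np.eye(4);T[:3,:3]=Rn.from_euler('xyz',o["tcp_rot"],degrees=True).as_matrix();T[:3,3]=o["ee_pos"]
        T=T@np.array(c["T_tool_cam"])
    else: T=np.array(c["pose"])
    return K,D,T
def ray(name,uv,z,C=None):
    K,D,T=C or cam(name)
    p=cv2.undistortPoints(np.array([[uv]],float),K,D)[0,0]
    d=T[:3,:3]@np.array([p[0],p[1],1]);o=T[:3,3]
    return o+d*(z-o[2])/d[2]
def proj(C,P):
    K,D,T=C; Ti=np.linalg.inv(T)
    r=cv2.Rodrigues(Ti[:3,:3])[0]
    return cv2.projectPoints(np.array(P,float).reshape(-1,1,3),r,Ti[:3,3],K,D)[0][:,0]
def snap(name,fn=None):
    im=bot.camera(name)
    if fn: cv2.imwrite("pics/"+fn,cv2.cvtColor(im,cv2.COLOR_RGB2BGR))
    return im
E
python3 - <<'E'
from h import *
print(bot.get_obs())
a=snap("scene","scene0.png")
for n in ["bolt","dish","caddy","spacer","wheel","collar","knob","pulley","nut","washer"]:
    print(n,[(np.round(m["uv"],1).tolist(),round(m["confidence"],2),np.round(ray("scene",m["uv"],0.009 if n in("bolt","dish") else 0),3)[:2].tolist()) for m in bot.mark_of("scene",n)[:4]])
snap("side","side0.png"); snap("wrist","wrist0.png")
E
```

```text
pics
{'time': 0.0, 'q': array([8.64571671e-04, 5.01108871e+00, 1.00341634e+01, 9.51005491e+01,
       4.26146105e-05, 9.00007124e+01]), 'qd': array([ 0.00603238,  0.06292939, -0.01263082, -0.03972924,  0.02501647,
        0.0701066 ]), 'joint_efforts': array([ 7.68234549e-04, -5.20392072e+01,  4.64802504e+01,  1.63646933e-02,
        2.23589603e-05, -6.77332673e-05]), 'ee_pos': array([5.49761381e-01, 8.50766469e-06, 2.30580586e-01]), 'tcp_rot': array([-1.79922526e+02, -4.16512447e-05,  9.00001521e+01]), 'wrist_force': array([-0.2911699 ,  0.3552599 , -0.45754128]), 'torque': array([ 0.00608377, -0.01116819, -0.0154149 ]), 'opening': 0.08539242436517874}
bolt [([174.6, 247.7], 0.55, [0.49, -0.332])]
dish [([214.0, 268.6], 0.8, [0.608, -0.302])]
caddy [([196.2, 266.6], 0.96, [0.568, -0.323])]
spacer [([371.6, 254.1], 0.62, [0.804, -0.021]), ([295.3, 241.2], 0.43, [0.653, -0.115])]
wheel [([330.7, 188.4], 0.78, [0.552, 0.104])]
collar []
knob [([309.1, 210.3], 0.69, [0.586, -0.01])]
pulley [([281.8, 190.5], 0.79, [0.464, -0.002])]
nut [([374.4, 197.5], 0.7, [0.667, 0.158])]
washer [([305.3, 174.1], 0.45, [0.444, 0.105])]
```

View pics/scene0.png

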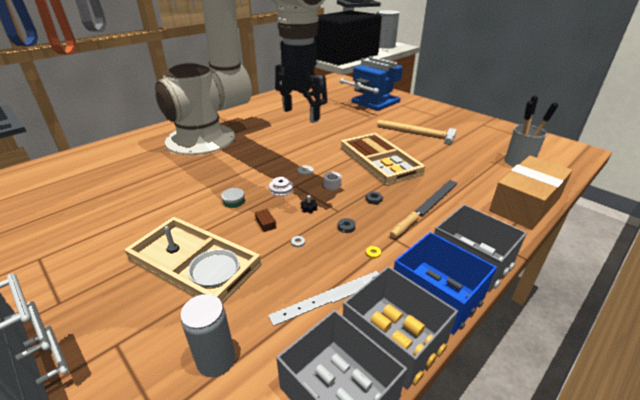

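View pics/side0.png

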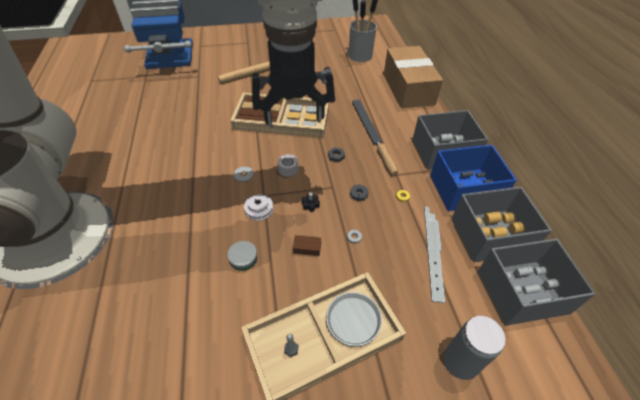

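View pics/wrist0.png

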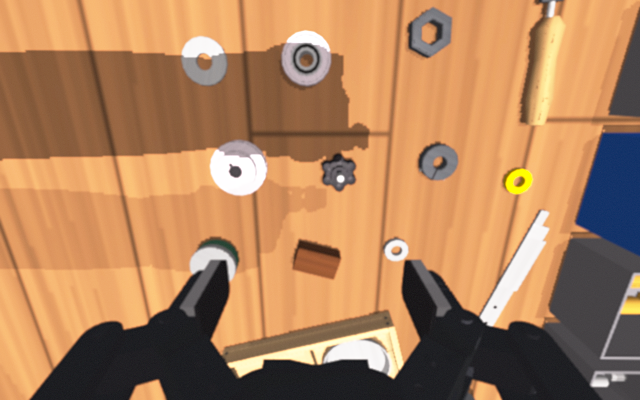

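The wrist view shows the washer (204,60), wheel (306,58), hex nut (430,32), slit collar (438,162), pulley (238,168), knob (340,172) and the small bright spacer (396,250). The yellow ring (518,180) is the decoy. In the side view the bolt stands in the caddy's near-robot bay (290,345), with the dish at (353,320).

```bash
python3 - <<'E'
from h import *
im=snap("wrist"); snap("side");
C={c:cam(c) for c in("wrist","side","scene")}
for n in ["bolt","dish","caddy","spacer","wheel","collar","knob","pulley","nut","washer"]:
  for c in ("wrist","side"):
    if c=="wrist" and n in("bolt","dish","caddy"): continue
    print(n,c,[(np.round(m["uv"],0).tolist(),round(m["confidence"],2),np.round(ray(c,m["uv"],0.009 if n in("bolt","dish") else 0,C[c]),4)[:2].tolist()) for m in bot.mark_of(c,n)[:4]])
for n in ["caddy","bolt","dish"]:
  for m in bot.masks_of("side",n)[:1]:
    k=m["pixels"].astype(np.uint8); ct=max(cv2.findContours(k,0,2)[0],key=cv2.contourArea)
    print(n,m["confidence"],m["extent"],cv2.approxPolyDP(ct,6,True)[:,0].tolist(), [np.round(ray("side",p,0.032,C["side"]),3)[:2].tolist() for p in cv2.approxPolyDP(ct,6,True)[:,0].tolist()] if n=="caddy" else "")
a=cv2.resize(im[:280,170:560],None,fx=2,fy=2,interpolation=2)
cv2.imwrite("pics/w1.png",a[:,:,::-1])
E
```

```text
bolt side [([292.0, 348.0], 0.47, [0.4929, -0.3369])]
dish side [([351.0, 321.0], 0.73, [0.6086, -0.3047])]
caddy side []
spacer wrist [([514.0, 179.0], 0.9, [0.8015, -0.0186]), ([397.0, 247.0], 0.56, [0.6621, -0.1152]), ([356.0, 358.0], 0.56, [0.6143, -0.3117])]
spacer side [([259.0, 214.0], 0.75, [0.4572, -0.0158]), ([353.0, 236.0], 0.65, [0.6571, -0.1115]), ([404.0, 194.0], 0.55, [0.8084, -0.0118])]
wheel wrist [([310.0, 62.0], 0.86, [0.543, 0.1182]), ([436.0, 162.0], 0.63, [0.7001, 0.0046])]
wheel side [([290.0, 170.0], 0.54, [0.5441, 0.1154])]
collar wrist [([335.0, 171.0], 0.73, [0.5746, -0.0074]), ([436.0, 163.0], 0.65, [0.6999, 0.0028])]
collar side [([358.0, 196.0], 0.7, [0.6966, -0.0006])]
knob wrist [([337.0, 168.0], 0.67, [0.5765, -0.0039])]
knob side [([312.0, 206.0], 0.82, [0.5813, -0.0107])]
pulley wrist [([244.0, 166.0], 0.76, [0.459, -0.0015])]
pulley side [([259.0, 210.0], 0.82, [0.4566, -0.0039])]
nut wrist [([426.0, 38.0], 0.97, [0.6709, 0.1423]), ([316.0, 362.0], 0.7, [0.5512, -0.3219])]
nut side [([338.0, 158.0], 0.47, [0.6759, 0.1402])]
washer wrist [([201.0, 60.0], 0.65, [0.4209, 0.1198])]
washer side [([245.0, 174.0], 0.48, [0.4308, 0.1169])]
caddy 0.7 [241.3, 274.6, 407.3, 400.0] [[368, 273], [242, 327], [266, 399], [286, 399], [403, 338]] [[0.659, -0.225], [0.409, -0.292], [0.441, -0.416], [0.473, -0.422], [0.687, -0.36]]
bolt 0.59 [285.6, 335.0, 300.5, 357.5] [[288, 334], [284, 351], [292, 356], [298, 346]] 
dish 0.93 [325.1, 293.0, 381.1, 344.1] [[342, 293], [328, 307], [328, 327], [342, 342], [364, 344], [377, 334], [380, 312], [366, 295]]
```

View pics/w1.png

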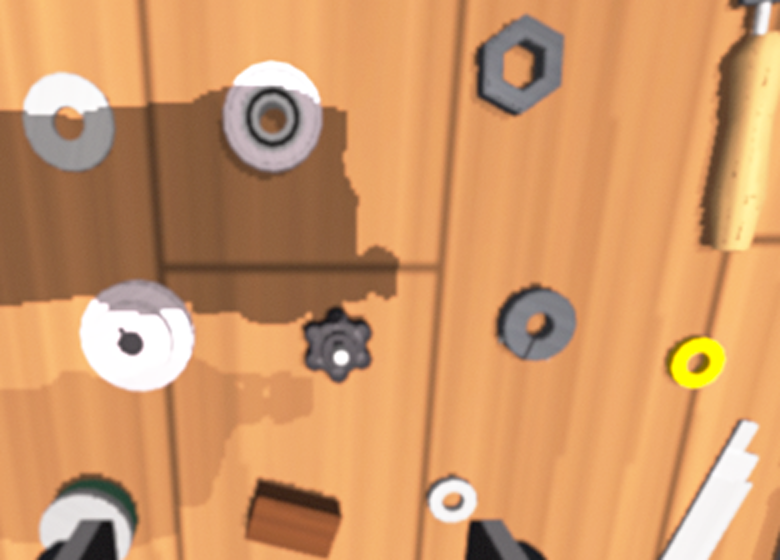

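The crop confirms the look-alikes. The spacer is the small bright ring at (452,500), not the wide washer at (68,120) or the yellow ring. The collar is the round slit one at (537,324), not the hexagon nut. The wheel is at (272,117), not the pulley at (137,335). I'm moving over the spacer for a closer look.

```bash
python3 -m pendant '[[[-2.2,2.2,2.2,0,0,0,100],[-2.2,2.2,2.2,0,0,0,100],[-2.2,2.2,2.2,0,0,0,100],[-2.2,2.2,2.2,0,0,0,100],[-2.2,2.2,2.2,0,0,0,100]]]' 40
python3 -m pendant '[[[0,0,0,0,0,0,55],[0,0,0,0,0,0,55],[0,0,0,0,0,0,55]]]'
cat >> h.py <<'E'
def circ(name,thing,z,near=None,C=None):
    "centre of mask contour's ellipse -> world at height z"
    C=C or cam(name); out=[]
    for m in bot.masks_of(name,thing):
        k=m["pixels"].astype(np.uint8); cs=cv2.findContours(k,0,1)[0]
        ct=max(cs,key=cv2.contourArea)
        if len(ct)<6: continue
        (u,v),ax,an=cv2.fitEllipse(cv2.convexHull(ct))
        out.append((round(m["confidence"],2),[round(u,1),round(v,1)],np.round(ax,1).tolist(),np.round(ray(name,(u,v),z,C),4)[:2].tolist()))
    return out
def stat():
    o=bot.get_obs(); print(round(o["time"],2),np.round(o["ee_pos"],4),np.round(o["tcp_rot"],2),np.round(o["wrist_force"],1),round(o["opening"],4))
E
python3 - <<'E'
from h import *
stat(); C=cam("wrist"); print(np.round(bot.get_calibration("wrist")["T_tool_cam"],3).tolist())
snap("wrist","w2.png")
print("circ",circ("wrist","spacer",0.004,C=C)); print([(m["uv"],m["confidence"],ray("wrist",m["uv"],0,C)[:2]) for m in bot.mark_of("wrist","spacer")])
o=bot.get_obs()["ee_pos"]; print("tcp px",proj(C,[o]))
E
```

```text
time: 2.17
ee_pos: [0.6651, -0.1098, 0.1272]
tcp_rot: [179.2, -0.0, 90.4]
wrist_force: [-0.5, 0.1, 0.5]
opening: 0.0854
time: 2.42
ee_pos: [0.6654, -0.1142, 0.117]
tcp_rot: [179.8, -0.1, 90.1]
wrist_force: [-0.7, 0.0, -0.6]
opening: 0.0516
2.42 [ 0.6654 -0.1142  0.117 ] [ 1.7985e+02 -7.0000e-02  9.0120e+01] [-0.7  0.  -0.6] 0.0516
[[0.0, -0.945, -0.327, 0.085], [1.0, 0.001, -0.001, -0.001], [0.001, -0.327, 0.945, -0.144], [0.0, 0.0, 0.0, 1.0]]
circ [(0.78, [308.3, 195.9], [35.9, 36.2], [0.6588, -0.1153]), (0.7, [492.1, 78.7], [41.5, 50.4], [0.8035, -0.018])]
[([487.3, 80.1], 0.57, array([ 0.80205617, -0.01890743])), ([201.1, 62.2], 0.43, array([ 0.57513145, -0.00633899]))]
tcp px [[317.21524186 261.16363264]]
```

View pics/w2.png

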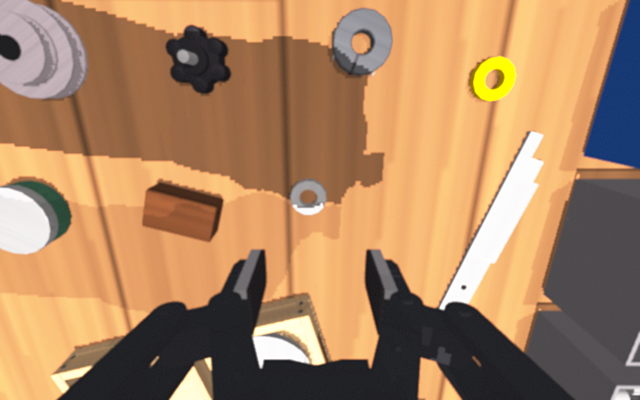

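The spacer shows at (308,196), between the open jaws. I'll go lower and measure it again.

```bash
python3 -m pendant '[[[-0.05,-0.3,2.2,0,0,0,60],[-0.05,-0.3,2.2,0,0,0,60],[0,0,2.2,0,0,0,60],[0,0,0,0,0,0,60],[0,0,0,0,0,0,60]]]'
python3 - <<'E'
from h import *
stat(); C=cam("wrist"); snap("wrist")
print("circ",circ("wrist","spacer",0.004,C=C))
E
```

```text
time: 2.98
ee_pos: [0.6621, -0.1112, 0.0615]
tcp_rot: [178.9, 0.1, 90.4]
wrist_force: [0.7, 0.2, 0.1]
opening: 0.0514
2.98 [ 0.6621 -0.1112  0.0615] [1.7886e+02 7.0000e-02 9.0440e+01] [0.7 0.2 0.1] 0.0514
circ [(0.95, [543.8, 80.2], [52.1, 65.9], [0.8041, -0.0177]), (0.7, [309.7, 224.2], [44.6, 45.5], [0.6585, -0.1155])]
```

```bash
python3 -m pendant '[[[-0.3,-0.3,1.5,0.01,0,0,60],[-0.1,-0.1,1.2,0.01,0,0,60],[0,0,0,0,0,0,60],[0,0,0,0,0,0,60]]]'
python3 - <<'E'
from h import *
stat(); C=cam("wrist"); snap("wrist")
print("circ",circ("wrist","spacer",0.004,C=C))
E
```

```text
time: 3.42
ee_pos: [0.6606, -0.1159, 0.0368]
tcp_rot: [179.8, 0.1, 90.5]
wrist_force: [-0.0, -0.5, 0.4]
opening: 0.0511
3.42 [ 0.6606 -0.1159  0.0368] [1.7976e+02 1.5000e-01 9.0460e+01] [-0.  -0.5  0.4] 0.0511
circ [(0.95, [587.3, 68.5], [59.5, 81.4], [0.804, -0.0177]), (0.61, [313.3, 233.0], [49.8, 50.6], [0.6587, -0.1154])]
```

```bash
python3 -m pendant '[[[0.05,-0.2,1.2,0,0,0.008,60],[0,0,1.2,0,0,0,60],[0,0,0.7,0,0,0,60],[0,0,0,0,0,0,60],[0,0,0,0,0,0,60]]]'
```

```text
time: 3.93
ee_pos: [0.6584, -0.1154, 0.0025]
tcp_rot: [179.8, 0.1, 89.9]
wrist_force: [0.6, -0.9, 0.7]
opening: 0.0516
```

```bash
python3 -m pendant '[[[0,0,0,0,0,0,20],[0,0,0,0,0,0,20],[0,0,0,0,0,0,20],[0,0,0,0,0,0,20]]]' 40
python3 -m pendant '[[[0,0,-2,0,0,0,20],[0,0,-3,0,0,0,20],[0,0,-3,0,0,0,20],[0,0,0,0,0,0,20],[0,0,0,0,0,0,20]]]'
python3 - <<'E'
from h import *
stat(); C=cam("wrist"); snap("wrist","w3.png")
z=bot.get_obs()["ee_pos"][2]
print("circ",circ("wrist","spacer",z+0.002,C=C))
E
```

```text
time: 4.27
ee_pos: [0.6586, -0.1154, 0.0032]
tcp_rot: [179.7, 0.1, 89.9]
wrist_force: [0.6, -1.1, -0.3]
opening: 0.0298
time: 4.68
ee_pos: [0.6574, -0.115, 0.0855]
tcp_rot: [179.8, 0.1, 90.0]
wrist_force: [-1.2, 1.0, -2.1]
opening: 0.0294
4.68 [ 0.6574 -0.115   0.0855] [1.7985e+02 1.2000e-01 8.9950e+01] [-1.2  1.  -2.1] 0.0294
circ [(0.66, [529.9, 73.7], [46.3, 58.3], [0.7487, -0.0225]), (0.6, [315.7, 262.3], [59.4, 61.1], [0.657, -0.1147])]
```

View pics/w3.png

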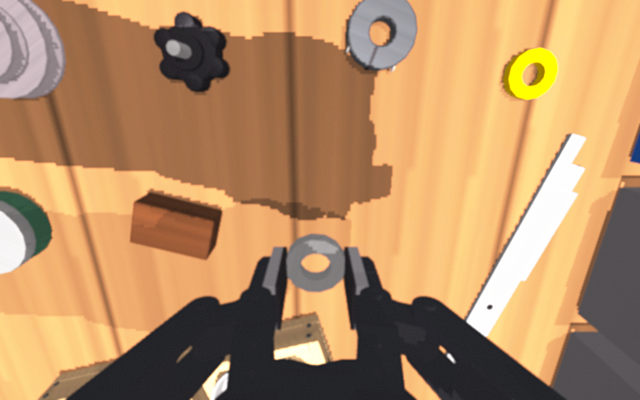

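The spacer is held level and centred at (316,262). Next I'll go to the bolt, stopping about 45 mm short to look at it.

```bash
python3 -m pendant '[[[-1.5,-1.5,-2.5,0,0,0,20],[-2.5,-2.4,-2,0,0,0,20],[-2.8,-2.6,0,0,0,0,20],[-2.8,-2.6,0,0,0,0,20],[-2.8,-2.6,0,0,0,0,20]]]'
python3 -m pendant '[[[-2.8,-2.6,0,0,0,0,20],[-2,-2,0,0,0,0,20],[0,0,0,0,0,0,20],[0,0,0,0,0,0,20],[0,0,0,0,0,0,20]]]'
cat >> h.py <<'E'
def look(n,fn=None):
    stat(); C=cam("wrist"); im=snap("wrist",fn)
    for t,z in n:
        print(t,"mark",[(np.round(m["uv"],1).tolist(),round(m["confidence"],2),np.round(ray("wrist",m["uv"],z,C),4)[:2].tolist()) for m in bot.mark_of("wrist",t)],"circ",circ("wrist",t,z,C=C))
    return im,C
E
python3 - <<'E'
from h import *
look([("bolt",.009),("dish",.023),("caddy",0)],"w4.png")
E
```

```text
time: 5.2
ee_pos: [0.5388, -0.2368, 0.1246]
tcp_rot: [-179.8, -0.0, 90.5]
wrist_force: [0.5, -1.8, 0.4]
opening: 0.0299
time: 5.62
ee_pos: [0.4842, -0.2911, 0.1203]
tcp_rot: [-179.4, -0.1, 90.1]
wrist_force: [0.4, 0.4, -0.8]
opening: 0.0295
5.62 [ 0.4842 -0.2911  0.1203] [-1.7944e+02 -1.4000e-01  9.0130e+01] [ 0.4  0.4 -0.8] 0.0295
bolt mark [([325.7, 245.0], 0.71, [0.4922, -0.34])] circ [(0.5, [320.6, 262.1], [13.4, 14.4], [0.4876, -0.3582]), (0.17, [418.0, 206.8], [195.5, 396.1], [0.574, -0.3013])]
dish mark [([458.9, 207.7], 0.68, [0.6034, -0.2967])] circ [(0.63, [468.7, 212.4], [108.8, 129.8], [0.6123, -0.3009])]
caddy mark [([386.1, 223.3], 0.63, [0.5491, -0.3214])] circ [(0.77, [425.9, 206.6], [189.1, 411.9], [0.5844, -0.3044])]
```

View pics/w4.png

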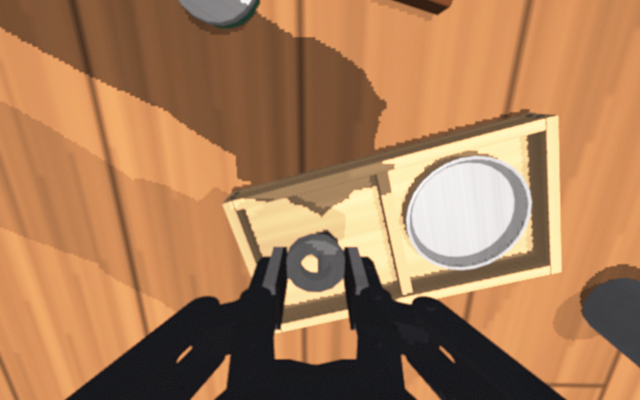

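The bolt tip is peeking through the bore at about (323,262) and the dish is at (468,212). I'll back off in +y to see the bolt clear of the ring.

```bash
python3 -m pendant '[[[2,0.3,0,0,0,0,20],[2.5,0.3,0,0,0,0,20],[0,0,0,0,0,0,20],[0,0,0,0,0,0,20],[0,0,0,0,0,0,20]]]'
python3 - <<'E'
from h import *
im,C=look([("bolt",.009),("dish",.023)])
m=bot.masks_of("wrist","bolt")[0]; print(m["extent"])
P=[[.491,-.3345,z] for z in(.009,.019,.069,.075)]
q=proj(C,P);print(q.round(1).tolist())
a=cv2.resize(im[130:310,210:450],None,fx=3,fy=3,interpolation=2).copy()
for u,v in q: cv2.circle(a,(int((u-210)*3),int((v-130)*3)),3,(255,0,0),-1)
k=cv2.resize(m["pixels"][130:310,210:450].astype(np.uint8),None,fx=3,fy=3,interpolation=0)
cv2.drawContours(a,cv2.findContours(k,0,1)[0],-1,(0,255,0),1)
cv2.imwrite("pics/w5.png",a[:,:,::-1])
E
```

```text
time: 6.38
ee_pos: [0.4926, -0.243, 0.1208]
tcp_rot: [-179.5, -0.1, 90.4]
wrist_force: [0.7, 1.0, -0.8]
opening: 0.0296
6.38 [ 0.4926 -0.243   0.1208] [-1.795e+02 -9.000e-02  9.039e+01] [ 0.7  1.  -0.8] 0.0296
bolt mark [([314.0, 287.4], 0.55, [0.4903, -0.3391])] circ [(0.74, [313.4, 301.3], [25.3, 77.3], [0.4898, -0.3555])]
dish mark [([439.5, 259.2], 0.82, [0.6029, -0.2978])] circ []
[301.0, 291.1, 328.0, 344.1]
[[314.8, 283.5], [314.7, 289.6], [313.9, 327.8], [313.8, 333.4]]
```

View pics/w5.png

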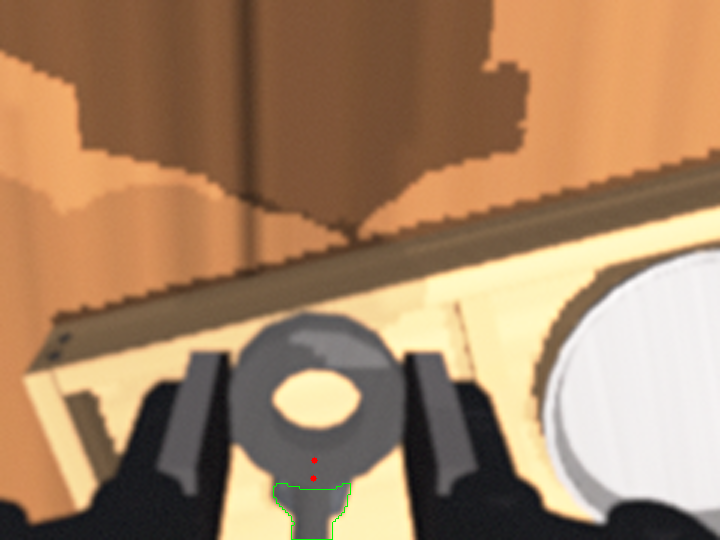

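I backed the wrong way: the camera sits on the +y side, so the bolt (314,300–344) lies below the ring in the picture. I'll look from the other side.

```bash
python3 -m pendant '[[[-4,0,0,0,0,0,20],[-4,0,0,0,0,0,20],[-4,0,0,0,0,0,20],[-2,0,0,0,0,0,20],[0,0,0,0,0,0,20]]]'
python3 -m pendant '[[[0,0,0,0,0,0,20],[0,0,0,0,0,0,20],[0,0,0,0,0,0,20]]]'
python3 - <<'E'
from h import *
im,C=look([("bolt",.009),("dish",.023)])
P=[[.491,-.3375,z] for z in(.009,.019,.069,.075)]
q=proj(C,P);print(q.round(1).tolist())
a=cv2.resize(im[110:310,210:450],None,fx=3,fy=3,interpolation=2).copy()
for u,v in q: cv2.circle(a,(int((u-210)*3),int((v-110)*3)),3,(255,0,0),-1)
for m in bot.masks_of("wrist","bolt")[:1]:
  print(m["extent"])
  k=cv2.resize(m["pixels"][110:310,210:450].astype(np.uint8),None,fx=3,fy=3,interpolation=0)
  cv2.drawContours(a,cv2.findContours(k,0,1)[0],-1,(0,255,0),1)
cv2.imwrite("pics/w6.png",a[:,:,::-1])
E
```

```text
time: 7.1
ee_pos: [0.4929, -0.3895, 0.1204]
tcp_rot: [-179.5, -0.1, 90.5]
wrist_force: [0.6, -0.1, -1.0]
opening: 0.0294
time: 7.35
ee_pos: [0.4919, -0.3903, 0.1194]
tcp_rot: [-179.5, -0.1, 90.3]
wrist_force: [0.0, 0.2, -0.2]
opening: 0.0295
7.35 [ 0.4919 -0.3903  0.1194] [-1.7947e+02 -1.5000e-01  9.0290e+01] [ 0.   0.2 -0.2] 0.0295
bolt mark [([315.7, 136.6], 0.61, [0.4902, -0.3388])] circ [(0.71, [315.3, 136.9], [31.0, 35.3], [0.4898, -0.339])]
dish mark [([470.6, 88.6], 0.83, [0.6044, -0.3013])] circ [(0.96, [481.4, 86.4], [132.8, 159.9], [0.6121, -0.2998])]
[[316.7, 135.0], [316.6, 136.6], [316.2, 146.8], [316.1, 148.4]]
[298.1, 116.1, 332.3, 157.6]
```

View pics/w6.png

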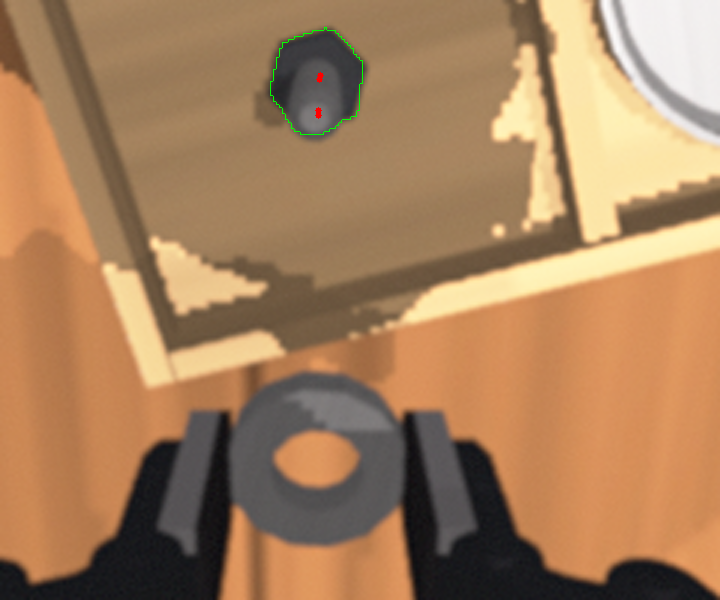

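The bolt is clear now, with its tip at px (315,147) and a fix of about (0.4903, -0.337). I'll centre the ring over it.

```bash
python3 -m pendant '[[[3,-0.1,0,0,0,0,20],[2.2,0,0,0,0,0,20],[0,0,0,-0.008,0,0,20],[0,0,0,0,0,0,20],[0,0,0,0,0,0,20]]]'
python3 -m pendant '[[[0,0,1,0,0,0,20],[0,0,1,0,0,0,20],[0,0,0.5,0,0,0,20],[0,0,0,0,0,0,20],[0,0,0,0,0,0,20]]]'
python3 - <<'E'
from h import *
im,C=look([("bolt",.009)])
a=cv2.resize(im[190:310,230:400],None,fx=4,fy=4,interpolation=2).copy()
for u,v in proj(C,[[.4903,-.3372,z] for z in(.069,.075)]): cv2.circle(a,(int((u-230)*4),int((v-190)*4)),3,(255,0,0),-1)
cv2.imwrite("pics/w7.png",a[:,:,::-1])
E
```

```text
time: 8.07
ee_pos: [0.4913, -0.336, 0.1201]
tcp_rot: [180.0, -0.1, 90.4]
wrist_force: [-0.9, -0.6, 0.6]
opening: 0.0302
time: 8.48
ee_pos: [0.491, -0.3381, 0.0913]
tcp_rot: [-180.0, -0.1, 90.3]
wrist_force: [0.3, -0.5, 0.0]
opening: 0.0299
8.48 [ 0.491  -0.3381  0.0913] [-1.7999e+02 -7.0000e-02  9.0310e+01] [ 0.3 -0.5  0. ] 0.0299
bolt mark [([313.4, 206.0], 0.92, [0.4887, -0.3375])] circ [(0.88, [314.9, 212.5], [33.9, 45.9], [0.4899, -0.343])]
```

View pics/w7.png

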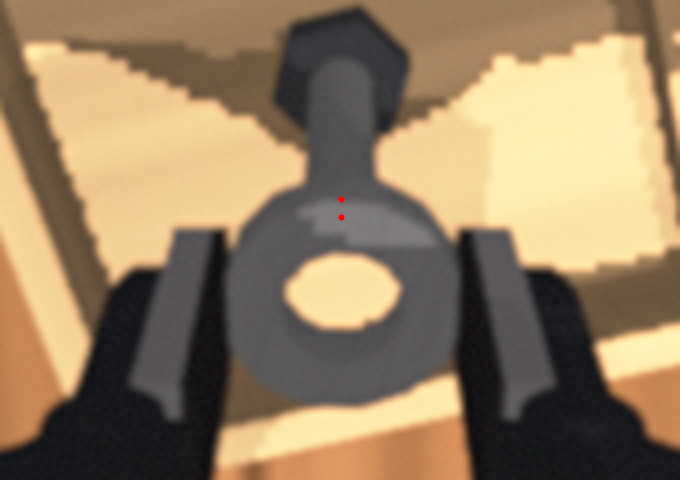

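The ring is in line with the shank in x, and y agrees with the head fix. Lowering it gently.

```bash
python3 -m pendant '[[[0.05,-0.05,0.8,0,0,0,20],[0,0,0.8,0,0,0,20],[0,0,0.4,0,0,0,20],[0,0,0,0,0,0,20]]]'
python3 - <<'E'
from h import *
im,C=look([])
a=cv2.resize(im[190:310,230:400],None,fx=4,fy=4,interpolation=2).copy()
cv2.imwrite("pics/w8.png",a[:,:,::-1])
E
```

```text
time: 8.97
ee_pos: [0.4913, -0.338, 0.0711]
tcp_rot: [179.9, 0.0, 90.3]
wrist_force: [-0.2, -0.1, -1.0]
opening: 0.03
8.97 [ 0.4913 -0.338   0.0711] [1.7988e+02 2.0000e-02 9.0320e+01] [-0.2 -0.1 -1. ] 0.03
```

View pics/w8.png

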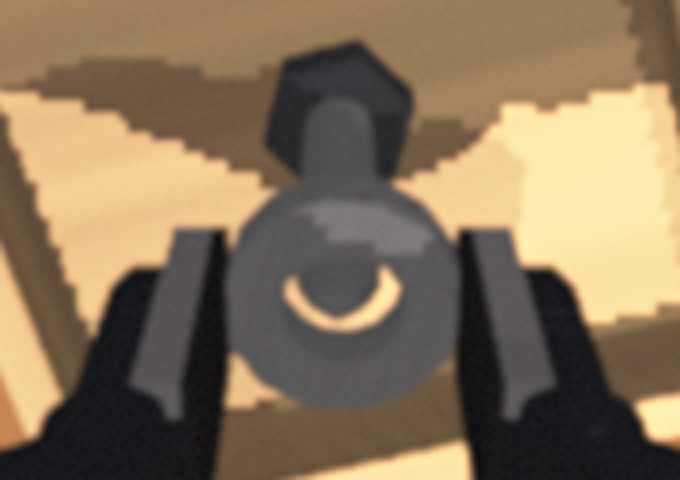

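The tip is in the bore and centred. Going on down.

```bash
python3 -m pendant '[[[0,-0.07,1,0,0,0,20],[0,0,1,0,0,0,20],[0,0,1,0,0,0,20],[0,0,0,0,0,0,20],[0,0,0,0,0,0,20]]]'
```

```text
time: 9.43
ee_pos: [0.4905, -0.3378, 0.0378]
tcp_rot: [179.9, 0.0, 90.3]
wrist_force: [0.6, -0.2, -0.0]
opening: 0.0298
```

```bash
python3 -m pendant '[[[0,0,0.8,0,0,0,20],[0,0,0.7,0,0,0,20],[0,0,0.3,0,0,0,20],[0,0,0,0,0,0,20],[0,0,0,0,0,0,20]]]'
```

```text
time: 9.85
ee_pos: [0.4914, -0.3385, 0.0217]
tcp_rot: [179.7, 0.2, 90.3]
wrist_force: [-0.4, -0.4, -0.6]
opening: 0.0299
```

```bash
python3 -m pendant '[[[0,0,0,0,0,0,52],[0,0,0,0,0,0,52],[0,0,0,0,0,0,52],[0,0,0,0,0,0,52]]]'
python3 -m pendant '[[[0,0,-2,0,0,0,52],[0,0,-3,0,0,0,52],[0,0,-3,0,0,0,52],[0,0,-2,0,0,0,52],[0,0,0,0,0,0,52]]]'
python3 - <<'E'
from h import *
im,C=look([("spacer",.027),("bolt",.009)])
a=cv2.resize(im[150:350,200:440],None,fx=3,fy=3,interpolation=2).copy()
cv2.imwrite("pics/w9.png",a[:,:,::-1])
E
```

```text
time: 10.18
ee_pos: [0.4915, -0.3385, 0.0209]
tcp_rot: [179.7, 0.2, 90.3]
wrist_force: [-0.8, -0.7, -0.4]
opening: 0.044
time: 10.6
ee_pos: [0.4893, -0.3371, 0.1213]
tcp_rot: [-180.0, -0.1, 90.3]
wrist_force: [0.1, 0.1, 1.3]
opening: 0.0443
10.6 [ 0.4893 -0.3371  0.1213] [-1.7998e+02 -7.0000e-02  9.0330e+01] [0.1 0.1 1.3] 0.0443
spacer mark [([318.3, 202.2], 0.9, [0.491, -0.3375])] circ [(0.8, [318.0, 201.9], [38.2, 38.6], [0.4908, -0.3373])]
bolt mark [([317.6, 196.2], 0.62, [0.4905, -0.3383])] circ [(0.61, [317.9, 212.2], [22.8, 36.4], [0.491, -0.3535])]
```

View pics/w9.png

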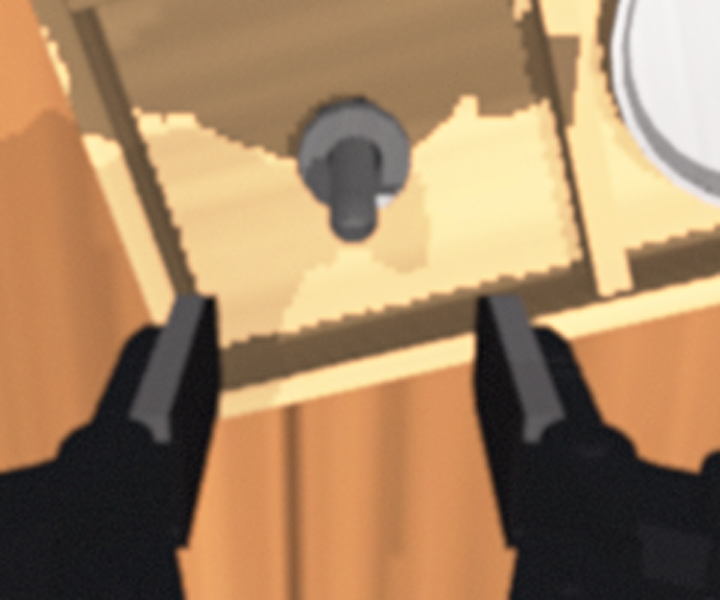

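The spacer sits on the bolt head around the shank: ring at crop (355,160), and the centre measures (0.4908, -0.3373). Now the wheel.

```bash
python3 -m pendant '[[[3.5,0.5,-2,0,0,0,100],[4,0.5,-1,0,0,0,100],[4,0.5,0,0,0,0,100],[4,0.5,0,0,0,0,100],[4,0.5,0,0,0,0,100]]]'
python3 -m pendant '[[[4,0.5,0,0,0,0,100],[4,0.5,0,0,0,0,100],[4,0.5,0,0,0,0,100],[4,0.5,0,0,0,0,100],[4,0.5,0,0,0,0,100]]]'
python3 -m pendant '[[[3.2,0.4,0,0,0,0,100],[0,0,0,0,0,0,100],[0,0,0,0,0,0,100],[0,0,0,0,0,0,100]]]'
python3 - <<'E'
from h import *
look([("wheel",0.03),("wheel",0.0)])
E
```

```text
time: 11.27
ee_pos: [0.5088, -0.1401, 0.1391]
tcp_rot: [-179.0, -0.5, 89.7]
wrist_force: [0.8, -0.6, 0.6]
opening: 0.0854
time: 11.68
ee_pos: [0.5313, 0.0673, 0.1345]
tcp_rot: [-178.6, -0.5, 89.6]
wrist_force: [0.6, -0.3, 0.2]
opening: 0.0851
time: 12.02
ee_pos: [0.5332, 0.1084, 0.1291]
tcp_rot: [-178.1, -0.5, 90.1]
wrist_force: [0.5, -0.7, -0.2]
opening: 0.0853
12.02 [0.5332 0.1084 0.1291] [-178.14   -0.53   90.09] [ 0.5 -0.7 -0.2] 0.0853
wheel mark [([328.4, 180.0], 0.65, [0.5401, 0.1266]), ([247.0, 290.8], 0.16, [0.4647, 0.0171])] circ [(0.85, [328.0, 185.0], [60.7, 65.0], [0.5398, 0.1223])]
wheel mark [([328.4, 180.0], 0.65, [0.5404, 0.1186]), ([247.0, 290.8], 0.16, [0.4557, -0.0043])] circ [(0.85, [328.0, 185.0], [60.7, 65.0], [0.5401, 0.1138])]
```

```bash
python3 -m pendant '[[[0.5,0.35,2.5,-0.032,-0.009,0,90],[0.4,0.35,2.5,0,0,0,90],[0,0,1,0,0,0,90],[0,0,0,0,0,0,90],[0,0,0,0,0,0,90]]]'
python3 - <<'E'
from h import *
look([("wheel",0.015),("wheel",0.0)])
E
```

```text
time: 12.68
ee_pos: [0.5417, 0.1124, 0.0709]
tcp_rot: [179.6, -0.0, 89.6]
wrist_force: [-0.1, -0.2, 0.1]
opening: 0.0769
12.68 [0.5417 0.1124 0.0709] [ 1.7963e+02 -5.0000e-02  8.9560e+01] [-0.1 -0.2  0.1] 0.0769
wheel mark [([316.5, 204.1], 0.85, [0.5423, 0.1242])] circ [(0.8, [313.0, 213.1], [76.7, 82.7], [0.5398, 0.1175])]
wheel mark [([316.5, 204.1], 0.85, [0.5424, 0.1187])] circ [(0.8, [313.0, 213.1], [76.7, 82.7], [0.5397, 0.1115])]
```

```bash
python3 -m pendant '[[[0.3,-0.05,1.5,0.006,0,-0.008,90],[0.25,-0.05,1.5,0,0,0,90],[0,0,1.5,0,0,0,90],[0,0,0,0,0,0,90],[0,0,0,0,0,0,90]]]'
python3 - <<'E'
from h import *
look([("wheel",0.015),("wheel",0.0)])
E
```

```text
time: 13.35
ee_pos: [0.5433, 0.1197, 0.0259]
tcp_rot: [179.7, -0.1, 90.2]
wrist_force: [0.5, 0.5, 0.2]
opening: 0.0768
13.35 [0.5433 0.1197 0.0259] [ 1.7966e+02 -1.3000e-01  9.0160e+01] [0.5 0.5 0.2] 0.0768
wheel mark [([312.2, 239.7], 0.91, [0.5409, 0.1264])] circ [(0.76, [310.3, 255.3], [96.0, 105.7], [0.5398, 0.1165])]
wheel mark [([312.2, 239.7], 0.91, [0.5408, 0.1189])] circ [(0.76, [310.3, 255.3], [96.0, 105.7], [0.5396, 0.108])]
```

```bash
python3 -m pendant '[[[-0.1,-0.3,1,0,0,0,90],[0,0,1,0,0,0,90],[0,0,0,0,0,0,90],[0,0,0,0,0,0,90]]]'
python3 -m pendant '[[[0,0,0,0,0,0,45],[0,0,0,0,0,0,45],[0,0,0,0,0,0,45],[0,0,0,0,0,0,45],[0,0,0,0,0,0,45]]]' 50
```

```text
time: 13.93
ee_pos: [0.5416, 0.1186, 0.0064]
tcp_rot: [179.4, -0.2, 90.1]
wrist_force: [0.5, -0.3, 0.2]
opening: 0.0767
time: 14.35
ee_pos: [0.5416, 0.1185, 0.0066]
tcp_rot: [179.4, -0.2, 90.1]
wrist_force: [-0.2, -0.0, -2.1]
opening: 0.0506
```

```bash
python3 -m pendant '[[[0,0,-3,0,0,0,45],[0,0,-4,0,0,0,45],[0,0,-4,0,0,0,45],[0,0,-3,0,0,0,45],[0,0,0,0,0,0,45]]]'
python3 - <<'E'
from h import *
z=bot.get_obs()["ee_pos"][2]-.0065
im,C=look([("wheel",z),("wheel",z+.03)])
a=im[180:330,220:420].copy()
tx=bot.get_obs()["ee_pos"]
a=cv2.resize(a,None,fx=4,fy=4,interpolation=2)
for u,v in proj(C,[[tx[0],tx[1],z+.03]]): cv2.circle(a,(int((u-220)*4),int((v-180)*4)),3,(255,0,0),-1)
cv2.imwrite("pics/w10.png",a[:,:,::-1])
E
```

```text
time: 14.77
ee_pos: [0.5372, 0.1174, 0.1482]
tcp_rot: [179.9, -0.1, 90.1]
wrist_force: [0.3, -0.2, -1.4]
opening: 0.05
14.77 [0.5372 0.1174 0.1482] [ 1.7993e+02 -7.0000e-02  9.0120e+01] [ 0.3 -0.2 -1.4] 0.05
wheel mark [([317.9, 254.3], 0.64, [0.538, 0.1174])] circ [(0.74, [315.6, 273.4], [109.2, 120.7], [0.5367, 0.1051])]
wheel mark [([317.9, 254.3], 0.64, [0.5376, 0.1342])] circ [(0.74, [315.6, 273.4], [109.2, 120.7], [0.5366, 0.1244])]
```

View pics/w10.png

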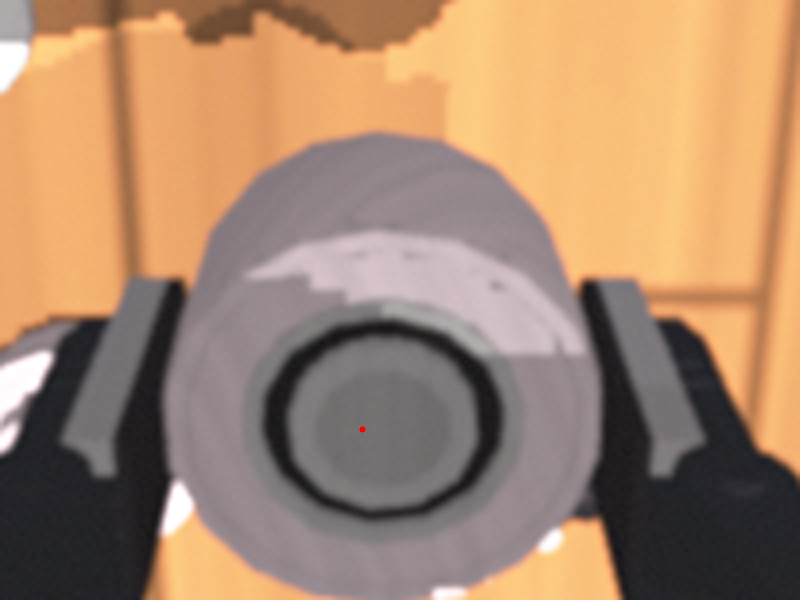

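The wheel is held square, its bore centre within about 0.5 mm of the TCP axis. Carrying it to the bolt.

```bash
python3 -m pendant '[[[-3.5,-0.4,0,0,0,0,45],[-4,-0.4,0,0,0,0,45],[-4,-0.4,0,0,0,0,45],[-4,-0.4,0,0,0,0,45],[-4,-0.4,0,0,0,0,45]]]'
python3 -m pendant '[[[-4,-0.4,0,0,0,0,45],[-4,-0.4,0,0,0,0,45],[-4,-0.4,0,0,0,0,45],[-4,-0.4,0,0,0,0,45],[-4,-0.4,0,0,0,0,45]]]'
python3 -m pendant '[[[-3.2,-0.4,0,0,0,0,45],[0,0,0,0,0,0,45],[0,0,0,0,0,0,45],[0,0,0,0,0,0,45]]]'
```

```text
time: 15.43
ee_pos: [0.5114, -0.0776, 0.1301]
tcp_rot: [-178.7, -0.1, 90.8]
wrist_force: [1.0, -0.5, -1.5]
opening: 0.0502
time: 15.85
ee_pos: [0.4877, -0.2847, 0.1208]
tcp_rot: [-178.0, -0.4, 90.9]
wrist_force: [0.7, 1.3, -1.4]
opening: 0.0501
time: 16.18
ee_pos: [0.4788, -0.3247, 0.1121]
tcp_rot: [-177.5, -0.7, 90.4]
wrist_force: [0.3, 0.4, -1.8]
opening: 0.0503
```

```bash
python3 -m pendant '[[[-0.7,0.6,-0.5,-0.044,-0.012,0.006,45],[-0.6,0.6,-0.5,0,0,0,45],[0,0,0,0,0,0,45],[0,0,0,0,0,0,45],[0,0,0,0,0,0,45]]]'
python3 - <<'E'
from h import *
look([("bolt",.009),("wheel",.1)])
E
```

```text
time: 16.6
ee_pos: [0.4908, -0.3319, 0.1174]
tcp_rot: [-179.7, -0.2, 90.3]
wrist_force: [-0.1, 0.2, -1.9]
opening: 0.0504
16.6 [ 0.4908 -0.3319  0.1174] [-179.7    -0.24   90.33] [-0.1  0.2 -1.9] 0.0504
bolt mark [([318.2, 205.9], 0.52, [0.4921, -0.3405])] circ [(0.69, [316.9, 208.7], [11.8, 17.4], [0.491, -0.3431])]
wheel mark [([317.2, 253.8], 0.56, [0.4912, -0.3376])] circ [(0.75, [315.2, 273.1], [108.5, 120.4], [0.4901, -0.3509])]
```

```bash
python3 -m pendant '[[[-0.55,0.0,1,-0.005,-0.004,0,45],[0,0,0.8,0,0,0,45],[0,0,0,0,0,0,45],[0,0,0,0,0,0,45]]]'
python3 -m pendant '[[[0,0,0,0,0,0,45],[0,0,0,0,0,0,45]]]'
```

```text
time: 17.18
ee_pos: [0.4907, -0.3379, 0.0992]
tcp_rot: [180.0, 0.0, 90.3]
wrist_force: [-0.6, 0.2, -1.8]
opening: 0.0506
time: 17.35
ee_pos: [0.4906, -0.3376, 0.0994]
tcp_rot: [180.0, -0.0, 90.3]
wrist_force: [0.4, 0.2, -0.0]
opening: 0.0505
```

Settled on target. Descending with the force watched.

```bash
python3 -m pendant '[[[0,0,1,0,0,0,45],[0,0,1,0,0,0,45],[0,0,0.5,0,0,0,45],[0,0,0,0,0,0,45]]]'
```

```text
time: 17.68
ee_pos: [0.491, -0.3376, 0.0726]
tcp_rot: [179.9, 0.0, 90.3]
wrist_force: [-0.0, 0.6, -2.0]
opening: 0.0508
```

```bash
python3 -m pendant '[[[0,0,0.8,0,0,0,45],[0,0,0.8,0,0,0,45],[0,0,0.5,0,0,0,45],[0,0,0,0,0,0,45]]]'
```

```text
time: 18.02
ee_pos: [0.4906, -0.3373, 0.0484]
tcp_rot: [-180.0, -0.0, 90.3]
wrist_force: [0.6, 1.3, -2.0]
opening: 0.0503
```

```bash
python3 -m pendant '[[[0,0,0.7,0,0,0,45],[0,0,0.6,0,0,0,45],[0,0,0.2,0,0,0,45],[0,0,0,0,0,0,45]]]'
```

```text
time: 18.35
ee_pos: [0.491, -0.3376, 0.0334]
tcp_rot: [179.9, 0.1, 90.3]
wrist_force: [-2.2, 0.8, 1.8]
opening: 0.0504
```

```bash
python3 -m pendant '[[[0,0,0,0,0,0,76],[0,0,0,0,0,0,76],[0,0,0,0,0,0,76],[0,0,0,0,0,0,76]]]'
python3 -m pendant '[[[0,0,-2,0,0,0,76],[0,0,-3,0,0,0,76],[0,0,-3,0,0,0,76],[0,0,-3,0,0,0,76],[0,0,0,0,0,0,76]]]'
python3 - <<'E'
from h import *
look([("wheel",.027),("wheel",.042),("bolt",.009)])
print(proj(cam("wrist"),[[.4908,-.3376,z] for z in(.057,.027)]))
E
```

```text
time: 18.68
ee_pos: [0.4916, -0.338, 0.0339]
tcp_rot: [179.8, 0.1, 90.3]
wrist_force: [-0.5, 0.3, 0.7]
opening: 0.0649
time: 19.1
ee_pos: [0.4898, -0.3368, 0.1456]
tcp_rot: [-179.9, -0.1, 90.3]
wrist_force: [0.4, -0.8, 0.2]
opening: 0.0651
19.1 [ 0.4898 -0.3368  0.1456] [-1.7993e+02 -6.0000e-02  9.0290e+01] [ 0.4 -0.8  0.2] 0.0651
wheel mark [([317.6, 195.1], 0.63, [0.4911, -0.3391])] circ [(0.98, [317.2, 199.6], [61.7, 67.6], [0.4907, -0.3435])]
wheel mark [([317.6, 195.1], 0.63, [0.491, -0.3342])] circ [(0.98, [317.2, 199.6], [61.7, 67.6], [0.4906, -0.3383])]
bolt mark [([316.3, 187.7], 0.8, [0.4899, -0.3376])] circ [(0.61, [316.8, 205.9], [15.0, 22.1], [0.4906, -0.3563])]
[[321.13282897 210.65926574]
 [320.85521503 198.58496777]]
```

The wheel is down and within 1 mm of the bolt. Next the collar.

```bash
python3 -m pendant '[[[2.8,1.6,-1,0,0,0,90],[3.4,2,0,0,0,0,90],[3.4,2,0,0,0,0,90],[3.4,2,0,0,0,0,90],[3.4,2,0,0,0,0,90]]]'
python3 -m pendant '[[[3.4,2,0,0,0,0,90],[3.4,2,0,0,0,0,90],[3.4,2,0,0,0,0,90],[3.4,2,0,0,0,0,90],[2.4,1.5,0,0,0,0,90]]]'
python3 -m pendant '[[[0,0,0,0,0,0,75],[0,0,0,0,0,0,75],[0,0,0,0,0,0,75],[0,0,0,0,0,0,75]]]'
python3 - <<'E'
from h import *
look([("collar",0.007),("nut",.008)])
E
```

```text
time: 19.87
ee_pos: [0.5816, -0.1716, 0.1435]
tcp_rot: [-179.1, -0.5, 89.6]
wrist_force: [0.2, -0.4, -0.7]
opening: 0.0769
time: 20.28
ee_pos: [0.68, -0.0016, 0.1384]
tcp_rot: [-178.8, -0.5, 89.6]
wrist_force: [0.8, -0.5, -0.0]
opening: 0.0767
time: 20.62
ee_pos: [0.6807, 0.0047, 0.1331]
tcp_rot: [-178.4, -0.5, 90.0]
wrist_force: [1.0, -0.9, -1.1]
opening: 0.0638
20.62 [0.6807 0.0047 0.1331] [-178.4    -0.54   90.02] [ 1.  -0.9 -1.1] 0.0638
collar mark [([338.9, 189.0], 0.62, [0.6983, 0.0071])] circ [(0.8, [340.0, 189.9], [48.6, 49.3], [0.6993, 0.0063])]
nut mark [([311.9, 24.0], 0.86, [0.6736, 0.142])] circ [(0.67, [307.7, 16.4], [58.0, 70.0], [0.6703, 0.1473])]
```

```bash
python3 -m pendant '[[[0.1,1,2.5,-0.028,-0.009,0,75],[0,0.8,2.5,0,0,0,75],[0,0,1.8,0,0,0,75],[0,0,0,0,0,0,75],[0,0,0,0,0,0,75]]]'
python3 - <<'E'
from h import *
look([("collar",0.007),("collar",0)])
E
```

```text
time: 21.28
ee_pos: [0.6998, 0.0023, 0.0678]
tcp_rot: [179.5, -0.0, 89.7]
wrist_force: [-0.1, 0.4, 0.9]
opening: 0.0638
21.28 [0.6998 0.0023 0.0678] [179.48  -0.    89.73] [-0.1  0.4  0.9] 0.0638
collar mark [([315.9, 210.0], 0.67, [0.7002, 0.0077])] circ [(0.66, [314.3, 212.2], [62.2, 62.6], [0.699, 0.0061])]
collar mark [([315.9, 210.0], 0.67, [0.7002, 0.005])] circ [(0.66, [314.3, 212.2], [62.2, 62.6], [0.699, 0.0033])]
```

```bash
python3 -m pendant '[[[0.2,-0.1,2,0.005,0,0,75],[0.1,0,2,0,0,0,75],[0,0,0.8,0,0,0,75],[0,0,0,0,0,0,75],[0,0,0,0,0,0,75]]]'
python3 - <<'E'
from h import *
look([("collar",0.007)])
E
```

```text
time: 21.95
ee_pos: [0.703, 0.0058, 0.0261]
tcp_rot: [179.1, -0.0, 89.8]
wrist_force: [-0.5, -0.1, 0.6]
opening: 0.0642
21.95 [0.703  0.0058 0.0261] [ 1.7915e+02 -1.0000e-02  8.9770e+01] [-0.5 -0.1  0.6] 0.0642
collar mark [([311.3, 241.9], 0.55, [0.7002, 0.007])] circ [(0.78, [309.0, 244.1], [76.5, 77.9], [0.6988, 0.0056]), (0.64, [181.4, -136.4], [126.7, 356.1], [0.6489, 0.1785])]
```

```bash
python3 -m pendant '[[[0,-0.4,1,0.015,0,0,75],[0,0,0.9,0,0,0,75],[0,0,0.3,0,0,0,75],[0,0,0,0,0,0,75],[0,0,0,0,0,0,75]]]'
```

```text
time: 22.52
ee_pos: [0.7001, 0.0056, 0.0043]
tcp_rot: [179.9, -0.0, 89.8]
wrist_force: [-0.4, 0.3, 0.6]
opening: 0.064
```

```bash
python3 -m pendant '[[[0,0,0,0,0,0,35],[0,0,0,0,0,0,35],[0,0,0,0,0,0,35],[0,0,0,0,0,0,35],[0,0,0,0,0,0,35]]]' 50
python3 -m pendant '[[[0,0,-3,0,0,0,35],[0,0,-4,0,0,0,35],[0,0,-4,0,0,0,35],[0,0,-3,0,0,0,35],[0,0,0,0,0,0,35]]]'
python3 -m pendant '[[[0,0,0,0,0,0,35],[0,0,0,0,0,0,35]]]'
python3 - <<'E'
from h import *
z=bot.get_obs()["ee_pos"][2]-.0043
look([("collar",z+.014),("collar",z+.007)])
E
```

```text
time: 22.93
ee_pos: [0.7001, 0.0056, 0.0049]
tcp_rot: [179.9, -0.0, 89.8]
wrist_force: [0.2, -0.4, -1.7]
opening: 0.042
time: 23.35
ee_pos: [0.6968, 0.0056, 0.1453]
tcp_rot: [-179.6, -0.0, 89.8]
wrist_force: [1.4, -0.7, -0.8]
opening: 0.0425
time: 23.52
ee_pos: [0.6978, 0.0056, 0.1468]
tcp_rot: [-179.8, -0.0, 89.8]
wrist_force: [-0.2, 0.8, -2.0]
opening: 0.0425
23.52 [0.6978 0.0056 0.1468] [-1.7975e+02 -1.0000e-02  8.9750e+01] [-0.2  0.8 -2. ] 0.0425
collar mark [([317.9, 259.4], 0.6, [0.6984, 0.0118])] circ [(0.97, [315.4, 262.9], [86.2, 86.8], [0.6972, 0.0098])]
collar mark [([317.9, 259.4], 0.6, [0.6985, 0.0077])] circ [(0.97, [315.4, 262.9], [86.2, 86.8], [0.6971, 0.0056])]
```

The collar is held with its centre on the TCP axis. Carrying it to the bolt.

```bash
python3 -m pendant '[[[-2.8,-1.7,-0.3,0,0,0,35],[-3.4,-2,-0.2,0,0,0,35],[-3.4,-2,-0.2,0,0,0,35],[-3.4,-2,-0.2,0,0,0,35],[-3.4,-2,-0.2,0,0,0,35]]]'
python3 -m pendant '[[[-3.4,-2,-0.2,0,0,0,35],[-3.4,-2,-0.2,0,0,0,35],[-3.4,-2,-0.2,0,0,0,35],[-3.4,-2,0,0,0,0,35],[-2.4,-1.5,0,0,0,0,35]]]'
python3 -m pendant '[[[0,0,0,-0.02,-0.01,0,35],[0,0,0,0,0,0,35],[0,0,0,0,0,0,35],[0,0,0,0,0,0,35]]]'
```

```text
time: 24.18
ee_pos: [0.5972, -0.1557, 0.1485]
tcp_rot: [-179.0, -0.2, 90.4]
wrist_force: [0.7, -0.5, -1.9]
opening: 0.0423
time: 24.6
ee_pos: [0.4951, -0.3235, 0.1523]
tcp_rot: [-178.7, -0.3, 90.4]
wrist_force: [0.6, -0.5, -2.0]
opening: 0.0421
time: 24.93
ee_pos: [0.4901, -0.3286, 0.1496]
tcp_rot: [-179.6, 0.2, 89.9]
wrist_force: [0.5, 0.3, -2.2]
opening: 0.0423
```

```bash
python3 -m pendant '[[[-0.6,0.05,2,-0.007,0.003,0,35],[-0.3,0,1.8,0,0,0,35],[0,0,1,0,0,0,35],[0,0,0,0,0,0,35],[0,0,0,0,0,0,35]]]'
python3 -m pendant '[[[0,0,0,0,0,0,35],[0,0,0,0,0,0,35]]]'
python3 - <<'E'
from h import *
look([("collar",.106)])
E
```

```text
time: 25.35
ee_pos: [0.4935, -0.3337, 0.0996]
tcp_rot: [-180.0, -0.0, 90.3]
wrist_force: [0.8, -0.6, -1.7]
opening: 0.042
time: 25.52
ee_pos: [0.4943, -0.3327, 0.1005]
tcp_rot: [-180.0, -0.1, 90.4]
wrist_force: [-0.5, 1.0, -2.4]
opening: 0.0424
25.52 [ 0.4943 -0.3327  0.1005] [-1.7997e+02 -5.0000e-02  9.0430e+01] [-0.5  1.  -2.4] 0.0424
collar mark [([316.7, 256.3], 0.68, [0.4943, -0.3272])] circ [(0.83, [315.6, 263.0], [85.6, 86.6], [0.4937, -0.3311])]
```

```bash
python3 -m pendant '[[[-0.5,-0.35,0,0,0,0,35],[0,0,0,0,0,0,35],[0,0,0,0,0,0,35]]]'
python3 -m pendant '[[[0,0,0,0,0,0,35],[0,0,0,0,0,0,35]]]'
```

```text
time: 25.92
ee_pos: [0.4907, -0.3389, 0.1018]
tcp_rot: [179.9, 0.0, 90.4]
wrist_force: [0.4, 0.3, -1.8]
opening: 0.0424
time: 26.08
ee_pos: [0.4906, -0.3393, 0.1021]
tcp_rot: [179.9, 0.0, 90.4]
wrist_force: [-0.0, -0.1, -2.0]
opening: 0.0428
```

```bash
python3 -m pendant '[[[0.15,0,0.8,0,0,0,35],[0,0,0.8,0,0,0,35],[0,0,0.5,0,0,0,35],[0,0,0,0,0,0,35]]]'
```

```text
time: 26.42
ee_pos: [0.4905, -0.3377, 0.0788]
tcp_rot: [179.9, 0.0, 90.4]
wrist_force: [-0.0, -0.2, -1.7]
opening: 0.0422
```

```bash
python3 -m pendant '[[[0,0,0.8,0,0,0,35],[0,0,0.5,0,0,0,35],[0,0,0.3,0,0,0,35],[0,0,0,0,0,0,35]]]'
```

```text
time: 26.75
ee_pos: [0.4906, -0.3377, 0.0616]
tcp_rot: [179.9, 0.1, 90.4]
wrist_force: [-3.0, 1.0, 5.7]
opening: 0.0425
```

Contact at the expected height (5.7 N). Releasing.

```bash
python3 -m pendant '[[[0,0,0,0,0,0,68],[0,0,0,0,0,0,68],[0,0,0,0,0,0,68],[0,0,0,0,0,0,68]]]'
python3 -m pendant '[[[0,0,-2,0,0,0,68],[0,0,-3,0,0,0,68],[0,0,-3,0,0,0,68],[0,0,0,0,0,0,68],[0,0,0,0,0,0,68]]]'
python3 - <<'E'
from h import *
im,C=look([("collar",.064),("bolt",.009)])
a=cv2.resize(im[120:320,200:440],None,fx=3,fy=3,interpolation=2)
cv2.imwrite("pics/w11.png",a[:,:,::-1])
E
```

```text
time: 27.08
ee_pos: [0.491, -0.338, 0.0619]
tcp_rot: [179.8, 0.1, 90.4]
wrist_force: [-0.8, -1.1, -0.5]
opening: 0.0581
time: 27.5
ee_pos: [0.4899, -0.3372, 0.1432]
tcp_rot: [180.0, 0.0, 90.4]
wrist_force: [-0.4, 1.0, -0.9]
opening: 0.0583
27.5 [ 0.4899 -0.3372  0.1432] [1.7997e+02 1.0000e-02 9.0370e+01] [-0.4  1.  -0.9] 0.0583
collar mark [([317.2, 205.7], 0.9, [0.4907, -0.3352])] circ [(0.8, [316.1, 208.1], [57.2, 58.3], [0.4899, -0.3372]), (0.73, [456.1, 153.0], [108.8, 126.5], [0.5926, -0.2931])]
bolt mark [] circ [(0.71, [316.5, 209.6], [15.7, 17.0], [0.4906, -0.3597])]
```

View pics/w11.png

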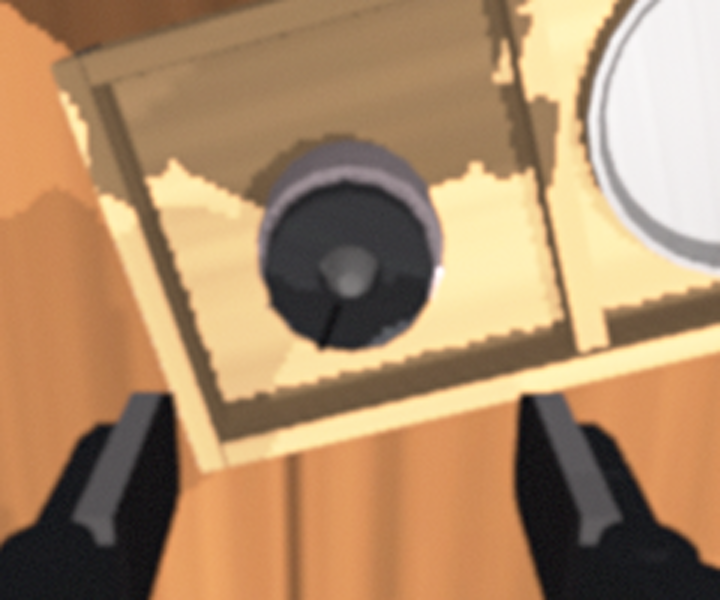

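The collar sits flat on the wheel, with the bolt tip showing in its bore at crop (348,270). Now the knob.

```bash
python3 -m pendant '[[[3,0.8,-0.5,0,0,0,85],[3.8,1,-0.2,0,0,0,85],[3.8,1,-0.2,0,0,0,85],[3.8,1,-0.2,0,0,0,85],[3.8,1,-0.2,0,0,0,85]]]'
python3 -m pendant '[[[3.8,1,0,0,0,0,85],[3.8,1,0,0,0,0,85],[3.8,1,0,0,0,0,85],[2.8,0.8,0,0,0,0,85],[0,0,0,0,0,0,85]]]'
python3 -m pendant '[[[0,0,0,-0.015,-0.009,0,85],[0,0,0,0,0,0,85],[0,0,0,0,0,0,85]]]'
python3 - <<'E'
from h import *
im,C=look([("knob",0.012),("knob",0)])
m=bot.masks_of("wrist","knob")[0]["pixels"]
z=np.argwhere(m); c=z.mean(0)
ys,xs=z.T; ang=np.degrees(np.arctan2(-(ys-c[0]),xs-c[1]));r=np.hypot(ys-c[0],xs-c[1])
print([(a,round(r[abs((ang-a+180)%360-180)<5].max(),1)) for a in range(0,360,15)])
E
```

```text
time: 28.17
ee_pos: [0.534, -0.1543, 0.1484]
tcp_rot: [-179.4, -0.2, 89.7]
wrist_force: [-0.4, 0.0, 0.0]
opening: 0.0725
time: 28.58
ee_pos: [0.5725, 0.0007, 0.1444]
tcp_rot: [-179.2, -0.3, 89.9]
wrist_force: [-0.6, 0.3, -0.3]
opening: 0.0726
time: 28.83
ee_pos: [0.5716, 0.0018, 0.1419]
tcp_rot: [-179.9, 0.3, 90.1]
wrist_force: [0.4, -0.4, -0.3]
opening: 0.0725
28.83 [0.5716 0.0018 0.1419] [-179.88    0.3    90.13] [ 0.4 -0.4 -0.3] 0.0725
knob mark [([322.3, 194.9], 0.91, [0.5772, -0.0048])] circ []
knob mark [([322.3, 194.9], 0.91, [0.5775, -0.0088])] circ []Traceback (most recent call last):
  File "<stdin>", line 3, in <module>
IndexError: list index out of range
```

```bash
python3 -m pendant '[[[-0.6,0.4,2.5,0,0.005,0,85],[-0.4,0.2,2.5,0,0,0,85],[0,0,2,0,0,0,85],[0,0,0,0,0,0,85],[0,0,0,0,0,0,85]]]'
python3 - <<'E'
from h import *
im,C=look([("knob",0.009),("knob",0)])
a=cv2.resize(im[120:320,200:440],None,fx=3,fy=3,interpolation=2)
cv2.imwrite("pics/w12.png",a[:,:,::-1])
E
```

```text
time: 29.55
ee_pos: [0.5795, -0.0111, 0.0728]
tcp_rot: [179.8, -0.0, 89.9]
wrist_force: [-0.0, 0.3, 0.9]
opening: 0.0724
29.55 [ 0.5795 -0.0111  0.0728] [ 1.7981e+02 -2.0000e-02  8.9890e+01] [-0.   0.3  0.9] 0.0724
knob mark [([311.7, 205.1], 0.6, [0.5764, -0.003])] circ [(0.92, [313.9, 210.5], [63.6, 64.9], [0.5779, -0.0072])]
knob mark [([311.7, 205.1], 0.6, [0.5763, -0.0063])] circ [(0.92, [313.9, 210.5], [63.6, 64.9], [0.5779, -0.0107])]
```

View pics/w12.png

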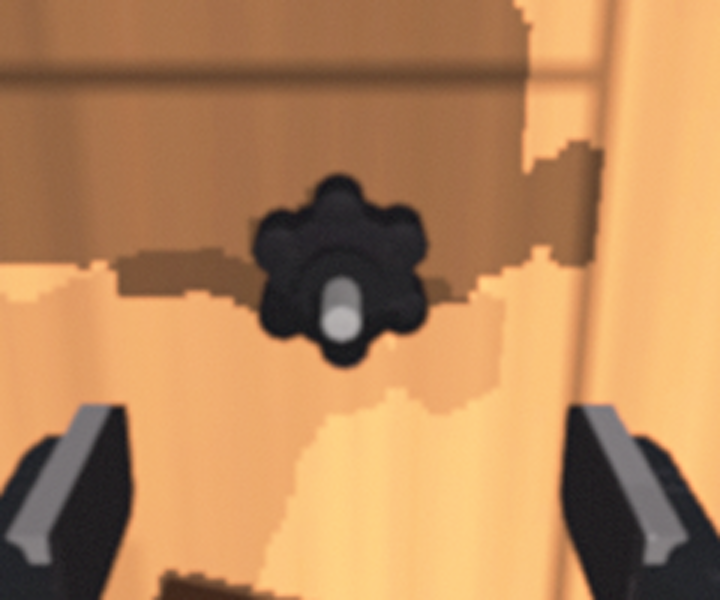

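The knob has a lobe pair along y, so the jaws along x bear on two lobes each side, a good grasp. Picking it up.

```bash
python3 -m pendant '[[[0.3,-0.15,2,0,0,0,85],[0.1,0,2,0,0,0,85],[0,0,1.8,0,0,0,85],[0,0,0,0,0,0,85],[0,0,0,0,0,0,85]]]'
```

```text
time: 30.22
ee_pos: [0.5831, -0.006, 0.021]
tcp_rot: [179.1, -0.0, 90.0]
wrist_force: [-0.0, -0.6, 0.8]
opening: 0.0727
```

```bash
python3 -m pendant '[[[-0.1,-0.5,1,0.012,0,0,85],[0,0,0.5,0,0,0,85],[0,0,0,0,0,0,85],[0,0,0,0,0,0,85]]]'
python3 -m pendant '[[[0,0,0,0,0,0,35],[0,0,0,0,0,0,35],[0,0,0,0,0,0,35],[0,0,0,0,0,0,35],[0,0,0,0,0,0,35]]]' 40
```

```text
time: 30.55
ee_pos: [0.5796, -0.0071, 0.0087]
tcp_rot: [179.6, -0.0, 90.0]
wrist_force: [-0.1, 0.0, -1.1]
opening: 0.0725
time: 30.97
ee_pos: [0.5808, -0.0072, 0.0108]
tcp_rot: [179.4, -0.0, 90.0]
wrist_force: [-0.0, -0.4, -0.5]
opening: 0.0391
```

```bash
python3 -m pendant '[[[0,0,-3,0,0,0,35],[0,0,-4,0,0,0,35],[0,0,-4,0,0,0,35],[0,0,-2,0,0,0,35],[0,0,0,0,0,0,35]]]'
python3 -m pendant '[[[-3,0.3,-0.2,0,0,0,35],[-3.8,0.4,-0.2,0,0,0,35],[-3.8,0.4,-0.2,0,0,0,35],[-3.8,0.4,-0.2,0,0,0,35],[-3.8,0.4,-0.2,0,0,0,35]]]'
python3 -m pendant '[[[-3.8,0.4,0,0,0,0,35],[-3.8,0.4,0,0,0,0,35],[-2.4,0.3,0,0,0,0,35],[0,0,0,0,0,0,35],[0,0,0,0,0,0,35]]]'
python3 - <<'E'
from h import *
im,C=look([("dish",0.009),("knob",bot.get_obs()["ee_pos"][2]-.011)])
E
```

```text
time: 31.38
ee_pos: [0.5768, -0.0072, 0.1428]
tcp_rot: [179.8, -0.0, 90.0]
wrist_force: [1.4, 0.0, -0.4]
opening: 0.0391
time: 31.8
ee_pos: [0.5975, -0.1882, 0.1527]
tcp_rot: [179.7, -0.1, 90.7]
wrist_force: [0.7, 0.3, -1.0]
opening: 0.0392
time: 32.22
ee_pos: [0.6078, -0.301, 0.1458]
tcp_rot: [179.9, -0.2, 90.2]
wrist_force: [-1.5, 0.7, -0.5]
opening: 0.039
32.22 [ 0.6078 -0.301   0.1458] [ 1.7995e+02 -1.7000e-01  9.0240e+01] [-1.5  0.7 -0.5] 0.039
dish mark [([319.1, 189.5], 0.55, [0.6109, -0.3033]), ([179.6, 248.4], 0.34, [0.4674, -0.3676])] circ [(0.62, [320.1, 191.4], [106.5, 111.9], [0.6119, -0.3052]), (0.18, [170.1, 252.1], [13.8, 15.9], [0.457, -0.372])]
knob mark [([315.4, 251.2], 0.59, [0.6072, -0.3015])] circ [(0.84, [315.4, 260.4], [86.9, 90.8], [0.6072, -0.3075])]
```

The knob is held and the dish is confirmed at (0.611, -0.303). Lowering.

```bash
python3 -m pendant '[[[-0.1,0.3,3,0,0,0,35],[0,0,3,0,0,0,35],[0,0,2.5,0,0,0,35],[0,0,0,0,0,0,35],[0,0,0,0,0,0,35]]]'
```

```text
time: 32.88
ee_pos: [0.6144, -0.2942, 0.0648]
tcp_rot: [179.5, 0.0, 90.9]
wrist_force: [-0.1, 0.5, 0.5]
opening: 0.0392
```

```bash
python3 -m pendant '[[[-0.6,-0.2,1.5,0.008,0,0,35],[-0.2,0,1.3,0,0,0,35],[0,0,0.5,0,0,0,35],[0,0,0,0,0,0,35],[0,0,0,0,0,0,35]]]'
```

```text
time: 33.3
ee_pos: [0.6147, -0.3026, 0.0341]
tcp_rot: [179.7, 0.2, 91.0]
wrist_force: [0.4, 0.1, -0.1]
opening: 0.0391
```

```bash
python3 -m pendant '[[[0,-0.2,0.5,0,0,0,35],[0,0,0.4,0,0,0,35],[0,0,0.1,0,0,0,35],[0,0,0,0,0,0,35]]]'
```

```text
time: 33.63
ee_pos: [0.6132, -0.3033, 0.0248]
tcp_rot: [179.6, 0.3, 90.9]
wrist_force: [0.0, -0.2, -0.4]
opening: 0.0392
```

```bash
python3 -m pendant '[[[0,0,0.1,0,0,0,60],[0,0,0,0,0,0,60],[0,0,0,0,0,0,60],[0,0,0,0,0,0,60]]]'
python3 -m pendant '[[[0,0,-2,0,0,0,60],[0,0,-3,0,0,0,60],[0,0,-4,0,0,0,60],[0,0,-4,0,0,0,60],[0,0,-2,0,0,0,60]]]'
python3 -m pendant '[[[3.5,0,-1,0,0,0,60],[3.5,0,0,0,0,0,60],[0,0,0,0,0,0,60],[0,0,0,0,0,0,60],[0,0,0,0,0,0,60]]]'
python3 - <<'E'
from h import *
look([("knob",.012),("dish",.009),("collar",.064)])
im=snap("side","side1.png"); C=cam("side")
for t,z in(("knob",.012),("collar",.057),("pulley",0),("nut",0),("washer",0)): print(t,[(round(m["confidence"],2),np.round(ray("side",m["uv"],z,C),3)[:2].tolist()) for m in bot.mark_of("side",t)])
print(proj(C,[[.4908,-.3376,z] for z in(.027,.057,.075)]))
a=cv2.resize(im[130:400,190:470],None,fx=2.2,fy=2.2,interpolation=2)
cv2.imwrite("pics/s1.png",a[:,:,::-1])
E
```

```text
time: 33.97
ee_pos: [0.6136, -0.3034, 0.0246]
tcp_rot: [179.5, 0.3, 90.9]
wrist_force: [-0.3, 0.2, 0.2]
opening: 0.0513
time: 34.38
ee_pos: [0.6091, -0.301, 0.1727]
tcp_rot: [-179.9, -0.0, 90.9]
wrist_force: [1.4, -1.2, 1.7]
opening: 0.0513
time: 34.8
ee_pos: [0.6104, -0.2305, 0.1927]
tcp_rot: [179.4, 0.3, 90.8]
wrist_force: [-0.4, 0.3, 0.4]
opening: 0.0509
34.8 [ 0.6104 -0.2305  0.1927] [179.41   0.26  90.85] [-0.4  0.3  0.4] 0.0509
knob mark [([314.2, 236.3], 0.78, [0.6114, -0.3056])] circ [(0.79, [315.3, 238.1], [39.7, 41.5], [0.6128, -0.308])]
dish mark [([311.6, 234.7], 0.83, [0.6083, -0.305])] circ [(0.92, [314.4, 237.2], [82.5, 89.9], [0.6117, -0.3083])]
collar mark [([202.3, 283.6], 0.87, [0.4945, -0.3358])] circ [(0.83, [196.7, 285.6], [40.6, 46.1], [0.4884, -0.3383])]
knob [(0.79, [0.619, -0.309])]
collar [(0.62, [0.489, -0.342])]
pulley [(0.93, [0.459, -0.009])]
nut [(0.58, [0.678, 0.147])]
washer [(0.65, [0.434, 0.117])]
[[290.72638276 345.49296822]
 [289.9604192  339.16945128]
 [289.47451572 335.1575196 ]]
```

View pics/s1.png

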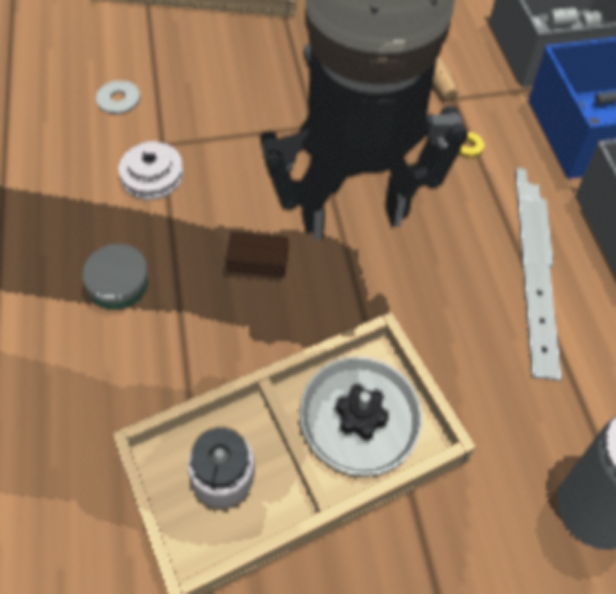

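The stack is complete on the bolt at crop (220,465) and the knob sits in the dish at (362,410). The look-alikes are where they were and the gripper is clear. I'm handing in.

```bash
python3 -c "
from h import *
print(bot.job_done()); stat()"
```

```text
the job is handed in; nothing more can be done
None
the job is handed in; nothing more can be done
```

The kit is made up and handed in at about 35 s of robot time. The spacer, wheel and collar are on the bolt in that order, and the star knob is in the steel dish. The robot has let go of everything and stood clear; no verdict is reported.

- **Stack position:** the last wrist-camera fits put the collar at most about 2.5 mm from the bolt axis, and the spacer and wheel within about 1 mm when each was seated. I have no direct height measurement at the end. The spacer stood at its expected seating height with no contact force felt. The wheel and collar met contact at theirs, at 1.8 N and 5.7 N.
- **Knob:** it lies within about 4 mm of the dish centre in the wrist view. The side view disagreed somewhat, giving about 9 mm, still well inside the 35 mm allowed.
- **Look-alikes:** the pulley, nut and washer measured within about 8 mm of their starting readings, which is detector scatter. The final picture shows the pulley and washer in place; I judged the nut by the detector only, since the arm hides its spot in that crop.

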